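# Slide the inspection camera up to its stop

## Task

Bring the inspection camera to its working distance: with a fingertip, press down the release pad in the middle of its carriage to free the brake and, keeping the pad down, push the carriage along the rail until it rests against the clamped stop, then let the pad come up and move clear. Nothing is to be gripped: keep off the camera, do not drag the carriage against its brake, do not shift the stop, and leave the loose things on the bench where they are.

Things in the scene. Friction and masses are not known exactly. Their poses are not given: they have to be found in the camera images.
- rail: Aluminium T-section bench rail, 468 mm long with its end caps, 76 mm wide, 34 mm high, bolted down; white tick scale along its near side. Origin: centre of its underside, on the bench. Its y axis runs along the rail from the carriage towards the stop; x across it, away from the robot, to the side where the camera hangs; z up.
- carriage (a joint): Carriage's travel along the rail's +y, m; at 0 its centre is at y = -0.14 of the rail. Grey, 96 mm long, 76 wide, about 0.6 kg, captive on the rail; a block 16 mm long at each end (top 63 mm above the bench) bounds the pad. The brake holds it against 10 to 15 N; with the pad down it slides at 1 N drag plus 4 N s/m; when the pad comes up it stays put.
- release_pad (a joint): How far the release pad is pressed down, in m: 0 released (brake on), 0.006 at its bottom stop. A spring pushes it up: 8 N just begins to move it, 10.4 N takes it to the bottom. The brake is off once it is 1 mm down; 4 mm is a good depth for sliding.
- pad_top (a point): Centre of the top of the release pad, a ribbed black plate in the carriage's middle, 60 mm along the rail by 58 across; 59 mm above the bench when released, between end blocks 4 mm higher and side rims 4 mm lower. Moves straight down, travels with the carriage. A fingertip pressed on it carries the carriage by friction, or by the end block ahead. Axes as the rail's.
- carriage_nose (a point): Middle of the carriage's front end face, 55 mm above the bench, 48 mm ahead of the pad's centre along the rail's +y. This face meets the stop's stud. Axes as the rail's.
- stop_face (a point): Tip of the stop's steel stud (14 mm thick, 10 long), 55 mm above the bench, pointing back at the carriage; where carriage_nose must come. The stop is an aluminium block ahead of the carriage, 76 mm wide, 26 long, with a dark thumbscrew on top (to 75 mm above the bench) and a pointer at the scale. Its clamp holds about 60 N. Axes as the rail's.
- camera: Small black machine-vision camera, 30 mm wide and high, 72 long with its lens, on an arm at the carriage's far side, looking along the rail's +y. Origin: middle of its underside, 68 mm across the rail from the pad's centre, 47 mm above the bench; top at 77 mm (lens 78). Moves with the carriage. Not to be touched.
- joint_module: Black and blue robot joint drive on a gusseted aluminium angle bracket, 130 mm wide, 140 mm high, fixed beyond the stop's end of the rail. Origin: on the bench under its upright plate; it reaches 42 mm towards the rail and 90 mm away from it.
- cup: Loose white plastic cup, 72 mm across, 90 mm high, on the far side of the rail. Origin: centre of its underside.
- tape_roll: Loose roll of black tape, 72 mm across, 19 mm high, lying flat on the near side of the rail. Origin: centre of its underside.
- driver: Loose black-handled screwdriver, 170 mm long, lying on the near side of the rail. Origin: its middle, on the bench.
- screw_bin: Loose red bin with screws, 110 by 170 mm, 45 mm high, on the far side of the rail. Origin: centre of its underside.

How it is judged:
By the outcome, as a careful person would: the job done as asked, in the order asked, and still so for the second after the job is handed in, with the robot touching nothing.
It also fails if it takes over 40 s, if anything falls off the work surface, if the arm or the gripper's body presses on something with over 40 N, if the wrist force passes 120 N, or if a joint passes its speed limit or range.

## Robot

A 6-joint arm with a two-finger parallel gripper is mounted at the origin on the work surface. World frame = base frame: x ahead of the robot, y to its left, z up, the work surface at z = 0. Lengths are in m, angles in rad, forces in N, time in s.
With the tool pointing down it reaches from about 0.35 to 0.775 m from the base axis. Payload 5.5 kg.
Tool frame: the origin (TCP) lies at the very end of the fingers, on their centre line; the grasp point (between the pads) lies 19 mm behind it (env.grip_point_offset is the distance from the TCP to the grasp point, in m); z points along the fingers, y is the line along which they close (so a half turn about z gives the same grasp; the last joint's range is limited). The gripper opens to 85 mm and grips with 20 to 120 N. Pads are 22 mm wide; open, the fingers measure 114 mm over their backs; the gripper's body (76 mm by 85 mm) begins 54 mm behind the grasp point. The pads swing forward as they close: fully open they stand 13 mm farther back than shut.
Start: joints at [-1.481, 0.313, 0.046, 1.304, 0, 1.431], TCP at [0.131, -0.56, 0.231] pointing down, gripper open.
Joint ranges: [-2.76, 2.76], [-0.86, 1.69], [-1.03, 1.26], [-2.2, 2.34], [-1.47, 1.5], [-3.14, 3.14]. Speed limits (rad/s): [2.57, 2.57, 3.14, 3.14, 3.14, 3.14].

## Interface

Orientations are given as a unit quaternion [w, x, y, z].
In Python, from workcell import sensors, imaging, workorder, env gives the robot as it stands.
- The arm moves only by the shell command python3 -m handwheel 'ROWS' [FORCE]. ROWS is JSON, a list of rows, each a list of 5 numbers: the shift along the tool's x, y, z in mm, then the turn about the tool's z in rad, then the opening, from 0 (shut) to 1 (fully open). A call has 1 to 8 rows; each row is the pose to reach, as a shift and turn from the pose commanded when the call began, along the tool's axes at that moment; what a row does not reach only later rows make up. A row lasts 1/10 s, in which the tool goes at most 50 mm and 8.59 degrees, less where a joint would pass 70% of its speed; a pose out of reach is approached as far as the arm can. A call with a gripper value outside its range is refused whole. The fingers move at their own pace and stop on an object; FORCE is the grip in N (left out, the last holds). Time passes only in rows, so rows that repeat a pose let the fingers close. It gives the time, the measured TCP pose, the force, the opening and the grip force at its end, in the units of the state.
- sensors.get_state(): the state, without advancing time (a new reading comes with each control period).
- imaging.read_camera(name): name is "scene" or "top" or "wrist"; returns a dict with "color" (384x512x3 uint8, blue, green, red), "z_map" (384x512 float32, m along the optical axis (not along the pixel's ray), 0 where there is no reading), "fx", "fy", "cx", "cy" (pixels), "xyz" and "rotation" of the camera in the world. Camera axes: x right, y down, z forward; pixel columns grow to the right and rows downward; lengths in m; the calibration is good to about 2 mm. A picture is of the moment at which its call begins.
- workorder.hand_in(): hands the job in; it is judged then, once.
The state is a dict: "clock": time; "joint_pos": joint angles; "qvel": joint speeds; "tau": joint torques, N m; "tcp_pos": TCP position; "orientation": TCP orientation; "wrist_force": force on the tool from outside, world axes, zero at the start; "ft_torque": the same for the moment, N m; "finger_gap": finger opening in m; "grip_force": force on a finger pad.
Only numpy, scipy, OpenCV 4.12 (cv2) and the standard library are available. Lean on these libraries where they do the work, as an engineer would, in place of code of your own. Each camera call takes 0.05 s, during which the arm holds its last target. There are 200 camera calls.

## Working session

There is one attempt and no reset: what is moved stays moved. The work goes in short steps, Python scripts to look and compute and a shell command to move; the robot and the scene stay as the last step left them, time stands still between calls to the robot, and variables do not carry over. Pictures are saved under pics/ and viewed, at most 10 in all, crops included, and the job is handed in when it is done.

```bash
mkdir -p pics; cat > h.py <<'E'
import numpy as np, cv2
from workcell import sensors, imaging, workorder, env
def px(c,u,v,z=None):
    """world point of pixel; z given -> intersect ray with that height, else depth"""
    R=np.array(c["rotation"]); 
    if R.shape!=(3,3):
        from scipy.spatial.transform import Rotation as T
        R=T.from_quat(np.roll(R,-1)).as_matrix()
    d=R@np.array([(u-c["cx"])/c["fx"],(v-c["cy"])/c["fy"],1]); o=np.array(c["xyz"])
    s=c["z_map"][int(round(v)),int(round(u))] if z is None else (z-o[2])/d[2]
    return o+s*d
E
python3 - <<'E'
from h import *
import pickle
for n in("top","scene"):
    c=imaging.read_camera(n); pickle.dump(c,open(n+".pkl","wb"))
    cv2.imwrite(f"pics/{n}.png",cv2.resize(c["color"],(800,600)))
    print(n,c["fx"],c["xyz"],c["rotation"])
s=sensors.get_state();print(s["clock"],s["tcp_pos"],s["orientation"],s["wrist_force"],s["finger_gap"])
E
```

```text
top 437.4964941885382 [0.46497084 0.06955434 0.98236657] [-0.05589327  0.70927579 -0.70192117  0.03332368]
scene 438.9641841633256 [1.01323313 0.57915592 0.9174324 ] [-0.10979021  0.3383497   0.88510041 -0.30010473]
0.1 [ 0.13091075 -0.55941731  0.23048311] [-8.37740067e-04  9.93407768e-01  1.14631166e-01 -8.92295173e-07] [ 0.24762667  1.14259107 -0.0105205 ] 0.08559919621745844
```

View pics/top.png

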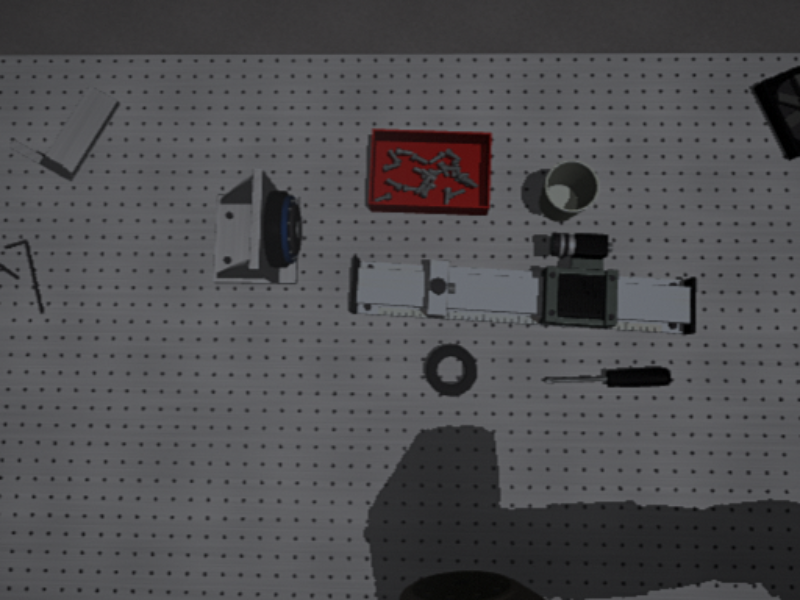

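View pics/scene.png

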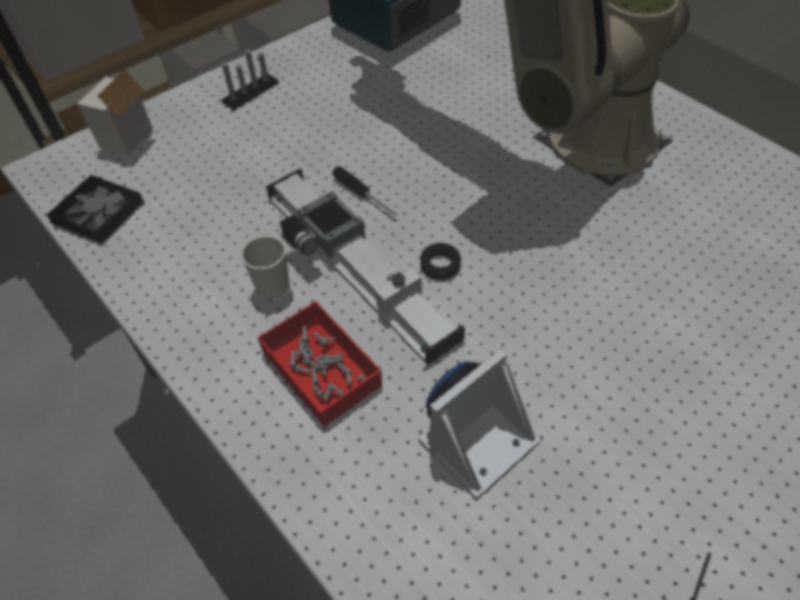

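Top view (800x600 scale): the rail runs from (690,305) to (355,285), with the pad at about (582,296), the stop at (438,287), the camera at (580,245), the cup at (570,188), the tape at (451,370) and the driver at (610,378). I'll enlarge the rail.

```bash
python3 - <<'E'
from h import *
import pickle
c=pickle.load(open("top.pkl","rb"))
im=c["color"][145:220,250:410]
im=cv2.convertScaleAbs(cv2.resize(im,(800,375),interpolation=cv2.INTER_CUBIC),alpha=1.8,beta=10)
cv2.imwrite("pics/crop.png",im)
E
```

```text
(no output)
```

View pics/crop.png

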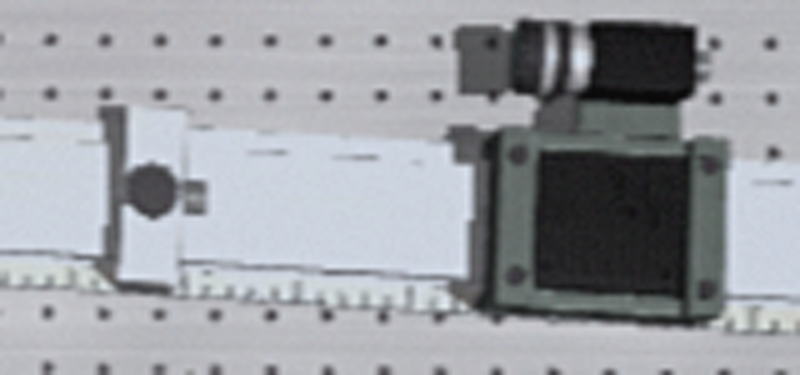

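The crop (5x, origin at 250,145) shows the pad corners at (540,152), (690,158), (686,298) and (535,290). The stud tip is at (207,197), the block's outer edges are at (499,133)/(492,310) and (729,143)/(720,318), and the screw is at (153,190).

```bash
python3 - <<'E'
from h import *
import pickle
c=pickle.load(open("top.pkl","rb"))
def P(X,Y,z=None): return px(c,250+(X+.5)/5-.5,145+(Y+.5)/5-.5,z)
np.set_printoptions(precision=4,suppress=True)
pc=[P(*p,.059) for p in[(540,152),(690,158),(686,298),(535,290)]]
pad=np.mean(pc,0);print("pad",pad,[np.linalg.norm(pc[i]-pc[i-1]) for i in range(4)], "depth",P(613,225),P(580,190),P(650,260))
b=[P(*p,.063) for p in[(499,133),(729,143),(720,318),(492,310)]]
cc=np.mean(b,0);print("carr",cc,[np.linalg.norm(b[i]-b[i-1]) for i in range(4)])
d=(b[0]+b[3]-b[1]-b[2])[:2];print("yaw of +y (block)",np.degrees(np.arctan2(d[1],d[0])))
tip=P(207,197,.058);print("tip",tip,"screw",P(153,190),P(153,190,.075))
e=[px(c,352*.64,285*.64,.034),px(c,694*.64,305*.64,.034)]
d=(e[0]-e[1])[:2];L=np.linalg.norm(d);print("rail",e,L,np.degrees(np.arctan2(d[1],d[0])))
u=d/L;print("u",u,"tip along",(tip-pad)[:2]@u,"travel",(tip-cc)[:2]@u-.048)
E
```

```text
pad [ 0.574  -0.1515  0.059 ] [np.float64(0.058753362839214125), np.float64(0.0629438014638843), np.float64(0.05943301182517733), np.float64(0.06287875018929992)] depth [ 0.5737 -0.1517  0.0586] [ 0.5886 -0.1384  0.0576] [ 0.5587 -0.1661  0.0617]
carr [ 0.5729 -0.1493  0.063 ] [np.float64(0.07507675568197557), np.float64(0.0961982687152472), np.float64(0.07404636840809974), np.float64(0.09441356982967544)]
yaw of +y (block) 88.21464623192028
tip [0.5842 0.0191 0.058 ] screw [0.5848 0.0425 0.0748] [0.5848 0.0425 0.075 ]
rail [array([0.5897, 0.1615, 0.034 ]), array([ 0.5658, -0.3108,  0.034 ])] 0.472934385801636 87.10878916959302
u [0.0504 0.9987] tip along 0.1708702989520077 travel 0.12076556634223105
```

```bash
python3 -m handwheel '[[32,-18,0,0.035,0],[65,-37,0,0.07,0],[97,-56,0,0.105,0],[130,-75,0,0.14,0],[162,-93,0,0.175,0],[195,-112,0,0.21,0],[227,-131,0,0.245,0],[260,-150,0,0.28,0]]'; python3 - <<'E'
from h import *
from scipy.spatial.transform import Rotation as T
s=sensors.get_state();R=T.from_quat(np.roll(s["orientation"],-1)).as_matrix();print(R.round(3),s["tcp_pos"],s["finger_gap"],s["wrist_force"])
print(R.T@(np.array([.5735,-.1505,.1])-s["tcp_pos"])*1000)
E
```

```text
clock: 0.9
tcp_pos: [0.3507, -0.3533, 0.231]
orientation: [-0.0, 1.0, -0.026, -0.0]
wrist_force: [0.6, -0.2, -0.5]
finger_gap: -0.0001
grip_force: 0.0
[[ 0.999 -0.052 -0.   ]
 [-0.052 -0.999  0.   ]
 [-0.    -0.    -1.   ]] [ 0.35067794 -0.35325704  0.23100561] -8.780495144424819e-05 [ 0.57427864 -0.1959583  -0.48800527]
[ 212.05839429 -213.98801475  131.00734167]
```

```bash
python3 -m handwheel '[[30,-31,10,0,0],[60,-61,25,0,0],[91,-92,40,0,0],[121,-122,55,0,0],[151,-153,75,0,0],[182,-184,95,0,0],[212,-214,115,0,0],[212,-214,115,0,0]]'; python3 - <<'E'
from h import *
import pickle
np.set_printoptions(precision=4,suppress=True)
s=sensors.get_state();print(s["tcp_pos"],s["wrist_force"])
c=imaging.read_camera("wrist");pickle.dump(c,open("wrist.pkl","wb"))
print(c["xyz"]);cv2.imwrite("pics/wrist.png",cv2.convertScaleAbs(cv2.resize(c["color"],(800,600)),alpha=1.3,beta=10))
E
```

```text
clock: 1.7
tcp_pos: [0.5735, -0.1471, 0.1124]
orientation: [-0.001, 1.0, -0.022, -0.002]
wrist_force: [-1.1, -0.5, -0.8]
finger_gap: -0.0
grip_force: 0.0
[ 0.5735 -0.1471  0.1124] [-1.08   -0.4973 -0.7621]
[ 0.6413 -0.1506  0.2541]
```

View pics/wrist.png

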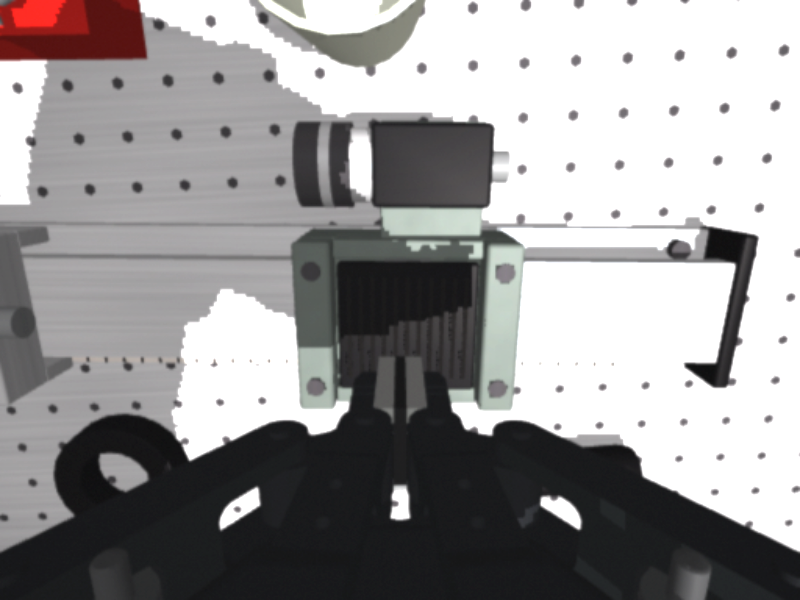

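The wrist view shows the shut fingertips at (400,357), above the pad centred near (407,325), with clear margins. I'll cross-check the pad position and the rail direction.

```bash
python3 - <<'E'
from h import *
import pickle
np.set_printoptions(precision=4,suppress=True)
c=pickle.load(open("wrist.pkl","rb"))
P=lambda X,Y,z=None:px(c,X*.64,Y*.64,z)
print("pad",P(407,325,.059),P(407,300),"blocks",np.mean([P(*p,.063) for p in[(312,271),(505,272),(497,388),(316,386)]],0))
d=P(312,271,.063)-P(505,272,.063);d2=P(316,386,.063)-P(497,388,.063);print(np.degrees(np.arctan2([d[1],d2[1]],[d[0],d2[0]])))
e=P(30,258,.034)-P(735,262,.034);print(np.degrees(np.arctan2(e[1],e[0])))
from scipy.spatial.transform import Rotation as T
s=sensors.get_state();R=T.from_quat(np.roll(s["orientation"],-1)).as_matrix();print(s["tcp_pos"],R)
print(R.T@(np.array([.5735,-.1505,.066])-s["tcp_pos"])*1000)
E
```

```text
pad [ 0.5754 -0.1504  0.059 ] [ 0.5864 -0.1509  0.0582] blocks [ 0.574  -0.1505  0.063 ]
[87.1985 86.846 ]
87.16844447870486
[ 0.5724 -0.1489  0.1137] [[ 0.9989 -0.0461 -0.0039]
 [-0.046  -0.9989  0.0016]
 [-0.004  -0.0014 -1.    ]]
[ 1.3316  1.5886 47.6942]
```

```bash
python3 -m handwheel '[[0,0,10,0,0],[0,0,22,0,0],[0,0,34,0,0],[0,0,44,0,0],[0,0,48,0,0],[0,0,48,0,0],[0,0,48,0,0],[0,0,48,0,0]]'
```

```text
clock: 2.55
tcp_pos: [0.5729, -0.1518, 0.0689]
orientation: [0.0, 1.0, -0.025, 0.001]
wrist_force: [-0.7, 0.5, 0.1]
finger_gap: -0.0003
grip_force: 0.0
```

```bash
python3 -m handwheel '[[0,0,4,0,0],[0,0,7,0,0],[0,0,9,0,0],[0,0,10,0,0],[0,0,11,0,0],[0,0,11,0,0],[0,0,11,0,0]]'
```

```text
clock: 3.25
tcp_pos: [0.5724, -0.1515, 0.0583]
orientation: [0.0, 1.0, -0.025, 0.0]
wrist_force: [-2.6, 0.4, 7.4]
finger_gap: -0.0004
grip_force: 3.9
```

```bash
python3 -m handwheel '[[0,0,1,0,0],[0,0,2,0,0],[0,0,3,0,0],[0,0,4,0,0],[0,0,4,0,0],[0,0,4,0,0],[0,0,4,0,0]]'
```

```text
clock: 3.95
tcp_pos: [0.5724, -0.1515, 0.0545]
orientation: [0.0, 1.0, -0.025, 0.0]
wrist_force: [-3.4, 1.0, 9.1]
finger_gap: -0.0001
grip_force: 4.6
```

```bash
python3 -m handwheel '[[0,-1,0,0,0],[0,-4,0,0,0],[0,-9,0,0,0],[0,-15,0,0,0],[0,-21,0,0,0],[0,-26,0,0,0],[0,-29,0,0,0],[0,-30,0,0,0]]'; python3 - <<'E'
from h import *
c=imaging.read_camera("wrist")
cv2.imwrite("pics/w2.png",cv2.convertScaleAbs(cv2.resize(c["color"],(800,600)),alpha=1.3,beta=10))
E
```

```text
clock: 4.75
tcp_pos: [0.574, -0.1218, 0.0546]
orientation: [0.001, 1.0, -0.025, 0.0]
wrist_force: [-3.0, -0.8, 8.9]
finger_gap: 0.0003
grip_force: 4.6
```

View pics/w2.png

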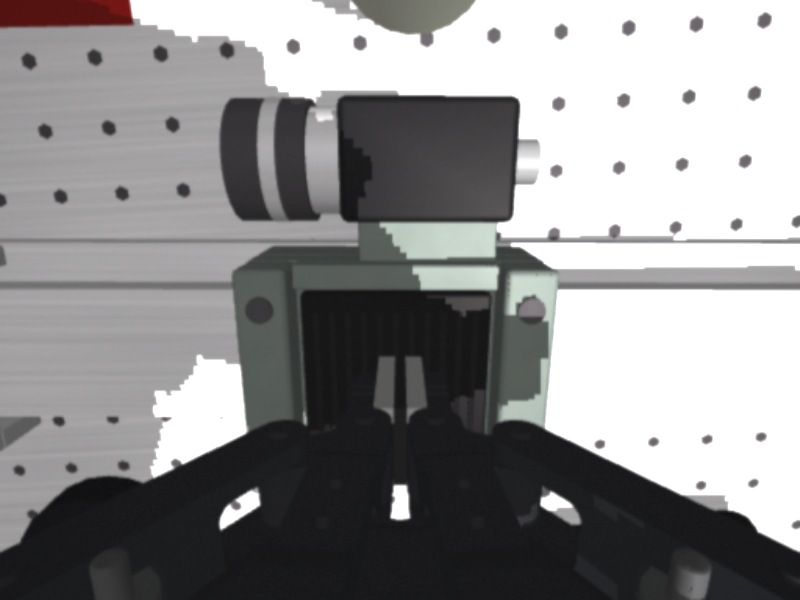

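The carriage moved with the finger: fingertip at x≈400, pad centre at x≈396. About 91 mm remains.

```bash
python3 -m handwheel '[[0,-1,0,0,0],[0,-4,0,0,0],[0,-10,0,0,0],[0,-18,0,0,0],[0,-26,0,0,0],[0,-34,0,0,0],[0,-41,0,0,0],[0,-46,0,0,0]]'; python3 -m handwheel '[[0,-4,0,0,0],[0,-8,0,0,0],[0,-12,0,0,0],[0,-16,0,0,0],[0,-20,0,0,0],[0,-23,0,0,0],[0,-25,0,0,0],[0,-26,0,0,0]]'
```

```text
clock: 5.6
tcp_pos: [0.5764, -0.0758, 0.0546]
orientation: [0.001, 1.0, -0.025, 0.0]
wrist_force: [-3.3, -0.0, 9.2]
finger_gap: 0.0001
grip_force: 4.6
clock: 6.4
tcp_pos: [0.5777, -0.0499, 0.0546]
orientation: [0.001, 1.0, -0.025, 0.0]
wrist_force: [-3.1, -0.7, 9.1]
finger_gap: -0.0003
grip_force: 4.6
```

```bash
python3 -m handwheel '[[0,-1,0,0,0],[0,-2,0,0,0],[0,-3,0,0,0],[0,-4,0,0,0],[0,-5,0,0,0],[0,-6,0,0,0],[0,-7,0,0,0],[0,-8,0,0,0]]'; python3 - <<'E'
from h import *
import pickle
c=imaging.read_camera("top");pickle.dump(c,open("top2.pkl","wb"))
im=c["color"][145:220,250:410]
cv2.imwrite("pics/t2.png",cv2.convertScaleAbs(cv2.resize(im,(800,375),interpolation=cv2.INTER_CUBIC),alpha=1.8,beta=10))
E
```

```text
clock: 7.2
tcp_pos: [0.5781, -0.0421, 0.0546]
orientation: [0.001, 1.0, -0.025, 0.0]
wrist_force: [-3.6, -0.5, 8.4]
finger_gap: -0.0
grip_force: 4.6
```

View pics/t2.png

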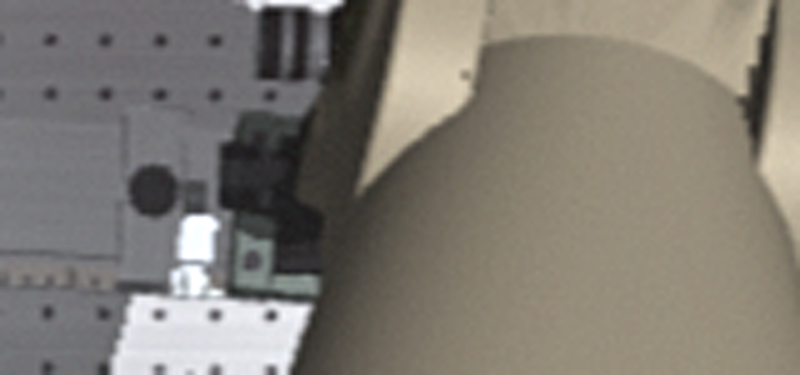

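The carriage front is at x≈232 and the stud tip at x≈207, so about 10 mm is left. I'll creep in while watching the force.

```bash
python3 -m handwheel '[[0,-1,0,0,0],[0,-2,0,0,0],[0,-3,0,0,0],[0,-4,0,0,0],[0,-5,0,0,0],[0,-6,0,0,0],[0,-7,0,0,0],[0,-8,0,0,0]]';python3 -m handwheel '[[0,-0.5,0,0,0],[0,-1,0,0,0],[0,-1.5,0,0,0],[0,-2,0,0,0],[0,-2,0,0,0]]'
```

```text
clock: 8.05
tcp_pos: [0.5786, -0.0341, 0.0546]
orientation: [0.001, 1.0, -0.025, 0.0]
wrist_force: [-3.3, -0.4, 8.6]
finger_gap: 0.0003
grip_force: 4.6
clock: 8.55
tcp_pos: [0.5787, -0.032, 0.0546]
orientation: [0.001, 1.0, -0.025, 0.001]
wrist_force: [-3.8, 0.2, 8.6]
finger_gap: -0.0
grip_force: 4.6
```

```bash
python3 -m handwheel '[[0,-0.5,0,0,0],[0,-1,0,0,0],[0,-1.5,0,0,0],[0,-2,0,0,0],[0,-2,0,0,0]]'
```

```text
clock: 9.05
tcp_pos: [0.5788, -0.0301, 0.0546]
orientation: [0.001, 1.0, -0.025, 0.001]
wrist_force: [-3.2, -0.3, 9.0]
finger_gap: -0.0004
grip_force: 4.6
```

Travel so far is 121.5 mm with no contact force yet, so I'll continue.

```bash
python3 -m handwheel '[[0,-0.5,0,0,0],[0,-1,0,0,0],[0,-1.5,0,0,0],[0,-1.5,0,0,0]]';python3 -m handwheel '[[0,-0.5,0,0,0],[0,-1,0,0,0],[0,-1.5,0,0,0],[0,-1.5,0,0,0]]'
```

```text
clock: 9.45
tcp_pos: [0.5788, -0.0297, 0.0547]
orientation: [0.002, 1.0, -0.026, 0.0]
wrist_force: [-3.3, -4.5, 9.1]
finger_gap: -0.0001
grip_force: 4.6
clock: 9.85
tcp_pos: [0.5794, -0.0287, 0.0549]
orientation: [0.002, 1.0, -0.026, 0.001]
wrist_force: [-3.4, -6.2, 9.4]
finger_gap: 0.0
grip_force: 4.5
```

```bash
python3 - <<'E'
from h import *
import pickle
c=imaging.read_camera("top")
im=c["color"][150:220,270:350]
a=cv2.resize(im,(640,560),interpolation=cv2.INTER_CUBIC)
cv2.imwrite("pics/t3.png",cv2.convertScaleAbs(a,alpha=1.8,beta=10))
E
```

```text
(no output)
```

View pics/t3.png

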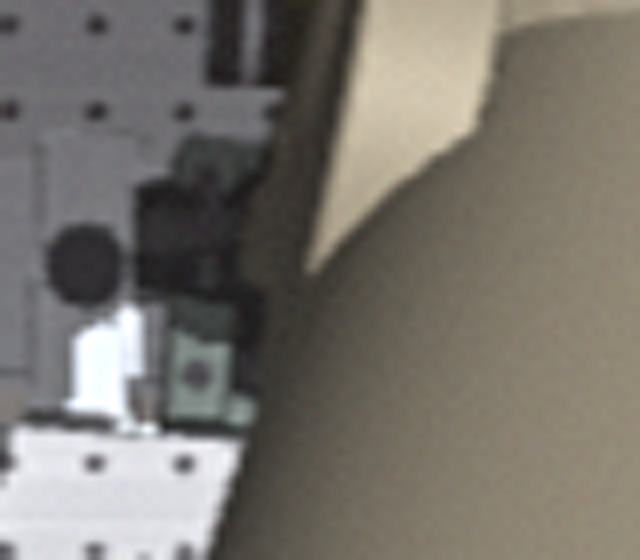

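Contact: the y force is -4.5 then -6 N, and the remaining gap equals the stud's length. Now I lift straight up.

```bash
python3 -m handwheel '[[0,0,-1,0,0],[0,0,-2,0,0],[0,0,-4,0,0],[0,0,-6,0,0],[0,0,-10,0,0],[0,0,-20,0,0],[0,0,-45,0,0],[0,0,-80,0,0]]'; python3 -m handwheel '[[-20,0,-20,0,0],[-50,10,-50,0,0],[-80,30,-70,0,0],[-110,60,-80,0,0],[-130,90,-80,0,0],[-150,120,-80,0,0],[-160,150,-80,0,0],[-160,150,-80,0,0]]';python3 - <<'E'
from h import *
c=imaging.read_camera("top")
im=c["color"][145:220,250:410]
cv2.imwrite("pics/t4.png",cv2.convertScaleAbs(cv2.resize(im,(800,375),interpolation=cv2.INTER_CUBIC),alpha=1.8,beta=10))
E
```

```text
clock: 10.7
tcp_pos: [0.5771, -0.0262, 0.1326]
orientation: [-0.0, 1.0, -0.025, -0.002]
wrist_force: [1.7, 0.5, 1.1]
finger_gap: -0.0
grip_force: 0.0
clock: 11.5
tcp_pos: [0.4104, -0.1709, 0.214]
orientation: [0.001, 1.0, -0.027, 0.0]
wrist_force: [-0.2, 0.1, -0.7]
finger_gap: -0.0001
grip_force: 0.0
```

View pics/t4.png

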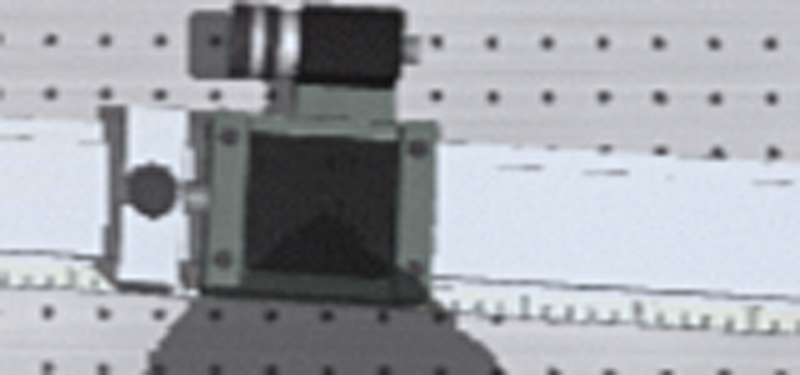

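The carriage front (x≈207) meets the stud tip (x≈207). The stop's screw is still at (153,190), so it hasn't moved, and the arm is clear. I'll let it settle and hand in.

```bash
python3 -m handwheel '[[0,0,0,0,0],[0,0,0,0,0],[0,0,0,0,0]]'; python3 -c "
from workcell import workorder;print(workorder.hand_in())"
```

```text
clock: 11.85
tcp_pos: [0.4118, -0.1676, 0.2133]
orientation: [-0.0, 1.0, -0.024, -0.0]
wrist_force: [0.6, -0.2, -0.4]
finger_gap: 0.0
grip_force: 0.0
the job is handed in; nothing more can be done
None
```

I handed the job in at 11.85 s: the carriage was slid about 122 mm with the pad held down until it rested against the stop, the stop did not shift, and the arm is clear with the pad released.

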